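# Fill the last gap in a gel-casting box and hold its sealing plate shut

## Robot

A 6-joint arm with a two-finger parallel gripper is mounted at the origin on the work surface. World frame = base frame: x ahead of the robot, y to its left, z up, the work surface at z = 0. Lengths are in m, angles in degrees, forces in N, time in s.
With the tool pointing down it reaches from about 0.35 to 0.875 m from the base axis. Payload 4.2 kg.
Tool frame: the origin (TCP) lies at the very end of the fingers, on their centre line; the grasp point (between the pads) lies 19 mm behind it; z points along the fingers, y is the direction in which the jaws open and shut (so a half turn about z gives the same grasp; the last joint's range is limited). The gripper opens to 87 mm and grips with 3 to 60 N. Pads are 19 mm wide; open, the fingers measure 117 mm over their backs; the gripper's body (75 mm by 190 mm) begins 51 mm behind the grasp point.
Start: joints at [-49.641, 22.042, 0.453, 0, -68.411, -14.817], TCP at [0.269, -0.564, 0.223] pointing down, gripper open.
Joint ranges: [-179.83, 179.83], [-69.29, 118.12], [-61.27, 80.66], [-181.25, 117.63], [-171.15, -9.14], [-177.46, 177.46]. Speed limits (degrees/s): [159.86, 159.86, 180, 180, 180, 180].

## Interface

Orientations are given as a 3x3 rotation matrix whose columns are the frame's x, y, z axes.
In Python, from station import r, imaging gives the robot as it stands. The module is installed in compiled form; this text tells all that it offers.
- The arm moves only by the tool move_arm, never from a script. Its argument "motion" is one flat list of numbers, 7 for each row, row after row: the shift along the tool's x, y, z in units of 40 mm (1.0 is 40 mm), then the turn, a rotation vector about the tool's x, y, z in units of 5 degrees (1.0 is 5 degrees), then the gripper's target within -1 to 1 (shut at 1, half-way at 0, fully open at -1). In form: [dx, dy, dz, wx, wy, wz, gripper, dx, dy, dz, wx, wy, wz, gripper, ...]. A call has 1 to 20 rows; each row is the pose to reach, as a shift and turn from the pose measured when the call began, along the tool's axes at that moment; what a row does not reach only later rows make up. A row lasts 1/12 s, in which the tool goes at most 41.7 mm and 7.16 degrees, less where a joint would pass 70% of its speed; a pose out of reach is approached as far as the arm can. A call with a gripper value outside its range is refused whole. The fingers move at their own pace and stop on an object; the grip force is fixed at half the most. Time passes only in rows, so rows that repeat a pose let the fingers close. It gives the time, the measured TCP pose, the force and the opening at its end, in the units of the state.
- r.sense(): the state, without advancing time (a new reading comes with each control period).
- imaging.capture(name): name is "side" or "top"; returns the picture (420x560x3 uint8, blue, green, red); there is no depth.
- imaging.camera_params(name): a dict with "intrinsics" (3x3 intrinsics, pixels), "world_from_camera" (4x4, takes a point from camera to world coordinates). Camera axes: x right, y down, z forward; pixel columns grow to the right and rows downward; lengths in m; the calibration is good to about 2 mm. A picture is of the moment at which its call begins. camera_params takes no time and is no camera call.
- r.finish_job(): hands the job in, once; it reports no verdict.
The state is a dict: "time_s": time; "joints": joint angles; "joint_velocities": joint speeds; "effort": joint torques, N m; "tcp_pos": TCP position; "ee_rot": TCP orientation; "wrist_force": force on the tool from outside, world axes, zero at the start; "moment": the same for the moment, N m; "gripper_width": opening from 0.0 (shut) to 1.0 (fully open).
Only numpy, scipy, OpenCV 4.12 (cv2) and the standard library are available. Lean on these libraries where they do the work, as an engineer would, in place of code of your own. Each camera call takes 0.05 s, during which the arm holds its last target.

## Task

Lift the dark filler plate out of the rack by its tab and slide it down into the one gap between the glass cassettes of the casting box that is wide enough for it, until it stands on the box floor; do not force it against the glass, and let go of it. Then push the loose blue sealing plate squarely home against the red gasket until the gasket is squeezed, and finish while still holding it pressed flush there, ready for the clips to be put on. Leave everything else on the bench where it stands.

Things in the scene. Friction and masses are not known exactly. Their poses are not given: they have to be found in the camera images.
- caster: Gel-casting box fixed to the bench: white base, clear walls, open at the top and at one end (the front). Origin: on the bench under the middle of the inside. x runs from the rear wall to the open front, z up. Inside: x -36 to +36 mm, y -54 to +54 mm, floor at z 12 mm; walls 8 mm thick, top at z 95 mm. In front of the open end a groove (floor z 8 mm, x 36 to 60 mm, outer lip 60 to 66 mm, lip top z 16 mm, end stops at y +-64.5 mm up to z 30 mm) holds the sealing plate
- gasket (a joint): Red rubber gasket, 3 mm proud of the front rim (side strips and a strip along the floor edge); value = how far it is squeezed, 0 to 0.003 m; springy, about 2.5 N per mm
- seal_plate: Loose blue acrylic sealing plate, 10 mm thick (x) x 124 wide (y) x 87 tall (z), 0.13 kg, standing on edge in the groove 1 to 4 mm in front of the gasket, its top at about z 95 mm. Origin: middle of the bottom edge of its rear face (the face towards the box); x points out of the box, away from the gasket, at the start along the box's x. Nothing holds it upright but its own foot and the groove
- single: Single glass cassette, 8 mm thick (x) x 100 wide (y) x 80 tall (z), two panes with black edge strips, 0.12 kg, standing loose on the box floor across the box, top at z 92 mm. Origin: middle of the bottom edge of its rear face; its body reaches from there 8 mm along its x, which runs as the box's x
- double_a: Double glass cassette, 22 mm thick (x) x 100 x 80, three panes, 0.3 kg, standing loose on the box floor. Origin: middle of the bottom edge of its rear face; its body reaches from there 22 mm along its x
- double_b: Second double glass cassette, the same as double_a. The three cassettes stand in any order, rear faces 22.5 to 24.5 mm apart; the gap in front of a double is 0.5 to 2.5 mm, the gap in front of the single (up to the next cassette, or to the front rim if it stands last) is 14.5 to 16.5 mm
- filler: Dark grey plastic filler plate, 11 mm thick (x) x 100 wide (y) x 80 tall, with a tab 40 mm wide (y), 30 mm tall and 11 mm thick on the middle of its top edge (overall height 110 mm); about 0.1 to 0.17 kg. Origin: centre of its underside; x across its thickness, z up. It stands upright and loose in one of the rack's slots, any of the three
- filler_tab (a point): Middle of the top of the filler plate's tab, 110 mm above its underside; with the filler standing on the box floor it is at z 122 mm, 27 mm above the top of the sealing plate, so a hand that leans over the plate while pushing it may touch it
- rack: White plate rack fixed to the bench, base 150 (x) x 110 (y) x 10 mm; origin on the bench under its middle. Three slots 15 mm wide across x at x -46, 0 and +46 mm, between posts that reach z 40 mm; slot floor at z 10 mm
- spare_a: Spare glass sandwich in another slot of the rack, 10 x 100 x 80 mm, top at z 90 mm; bystander. Origin: centre of its underside
- spare_b: Second spare glass sandwich in the rack, the same; bystander
- wash_bottle: White wash bottle with red cap, 72 mm across, about 200 mm tall, standing beyond the box and the rack; bystander. Origin: centre of its underside
- beaker: Empty glass beaker, 70 mm across, 95 mm tall, on the robot's side between the rack and the box; bystander. Origin: centre of its underside
- reagent_jar: Brown glass jar with blue cap, 56 mm across, 85 mm tall, beyond the box; bystander. Origin: centre of its underside
- clip_a: Black spring clip with wire handles lying flat on the bench beyond the box, 50 x 34 x 14 mm plus the wire; bystander
- clip_b: Second spring clip, the same, lying on the robot's side between the beaker and the box; bystander
There are look-alikes about, which are no part of the job. Leave any orange or yellow look-alike of the filler alone.

How it is judged (in metres and radians):
On the way, in this order (a step that is already met when the one before it is completed fails the run):
1. the filler plate stands on the floor of the casting box, let go of (z of filler in the frame of caster below 0.0155 m and x of filler in the frame of caster between -0.0325 and 0.0325 m and y of filler in the frame of caster between -0.008 and 0.008 m and angle between filler's own z axis and vertical below 0.13 rad and contact force between the fingers and filler below 0.1 N), for 0.2 s.
2. the sealing plate is pressed flush on the squeezed gasket (value of joint gasket above 0.0014 m and angle between the x axis of seal_plate and the x axis of caster, either way round below 0.03 rad and contact force between the fingers and seal_plate above 2.5 N), for 0.2 s.
At the end, for the whole second after the job is handed in: Filler upright (0.13 rad) on the box floor (within 3.5 mm) among the standing cassettes, let go of. Fingers press the sealing plate with over 2.5 N, gasket squeezed over 1.4 mm, plate square to the box within 0.03 rad and within 2.5 mm of the rim, through the last second (all of step 1 and all of step 2 and x of seal_plate in the frame of caster below 0.0385 m and z of seal_plate in the frame of caster below 0.012 m and linear speed of seal_plate below 0.01 m/s and angle between each of single, double_a, double_b's own z axis and vertical below 0.2 rad); the arm keeps its last pose, push and grip.
It fails at once if the filler plate is forced against a glass cassette (more than 20 N) (contact force between filler and single above 20 N or contact force between filler and double_a above 20 N or contact force between filler and double_b above 20 N).
It fails at once if the sealing plate is knocked over (angle between seal_plate's own z axis and vertical above 0.5 rad).
It fails at once if a bystander on the bench or a spare sandwich in the rack is moved by more than 30 mm (distance of any of spare_a, spare_b, wash_bottle, beaker, reagent_jar, clip_a, clip_b from where it was at the start of the episode above 0.03 m).
It also fails if it takes over 54 s, if anything falls off the work surface, if the arm or the gripper's body presses on something with over 40 N, if the wrist force passes 120 N, or if a joint passes its speed limit or range.

## Working session

There is one attempt and no reset: what is moved stays moved. The work goes in short steps, Python scripts to look and compute and a tool call to move; the robot and the scene stay as the last step left them, time stands still between calls to the robot, and variables do not carry over. Pictures are saved under pics/ and viewed, and the job is handed in when it is done.

Besides the shell and the picture viewer there is one more tool, called after ">>>" by a JSON object that holds its "op" and its "data". move_arm: Moves the arm, as the interface text tells. Its arguments: {"type":"object","properties":{"motion":{"type":"array","items":{"type":"number"}}},"required":["motion"]}

```bash
mkdir -p pics
python3 - <<'E'
from station import r, imaging
import cv2
for n in("side","top"):
    im=imaging.capture(n); cv2.imwrite(f"pics/{n}0.png",im)
    p=imaging.camera_params(n); print(n,p["intrinsics"],p["world_from_camera"])
s=r.sense(); print(s)
E
```

```text
side [[385.46898734   0.         280.58331312]
 [  0.         385.46898734 209.54914345]
 [  0.           0.           1.        ]] [[-0.88025467 -0.29109084  0.37472369  0.17169674]
 [-0.47448858  0.53415288 -0.69967227  0.48578326]
 [ 0.00350845 -0.79369189 -0.60830984  0.54715702]
 [ 0.          0.          0.          1.        ]]
top [[521.76733252   0.         272.82367941]
 [  0.         521.76733252 216.84828695]
 [  0.           0.           1.        ]] [[-0.01339568 -0.99737188  0.07120319  0.41217684]
 [-0.99978087  0.01450555  0.01509317 -0.02777834]
 [-0.01608634 -0.0709854  -0.99734763  1.08503406]
 [ 0.          0.          0.          1.        ]]
{'time_s': 0.1, 'joints': array([-4.96424980e+01,  2.20852082e+01,  3.89554873e-01, -2.56479125e-02,
       -6.84117518e+01, -1.48159855e+01]), 'joint_velocities': array([-0.02057572, -0.06651492,  0.07101407,  0.09876562,  0.05489679,
        0.04960083]), 'effort': array([-6.31201183e-04, -3.91688526e+01,  1.87934017e+01,  4.23200816e+00,
        1.34304300e-02, -8.47603451e-05]), 'tcp_pos': array([ 0.26926389, -0.56343732,  0.22159352]), 'ee_rot': array([[-9.02344235e-01, -4.31015171e-01, -8.96684147e-04],
       [-4.31016097e-01,  9.02342640e-01,  1.69797135e-03],
       [ 7.72649294e-05,  1.91863996e-03, -9.99998156e-01]]), 'wrist_force': array([-0.12292887,  0.21304736,  0.40128921]), 'moment': array([-0.00856471,  0.00449078, -0.03573009]), 'gripper_width': 1.0010933395207013}
```

View pics/side0.png

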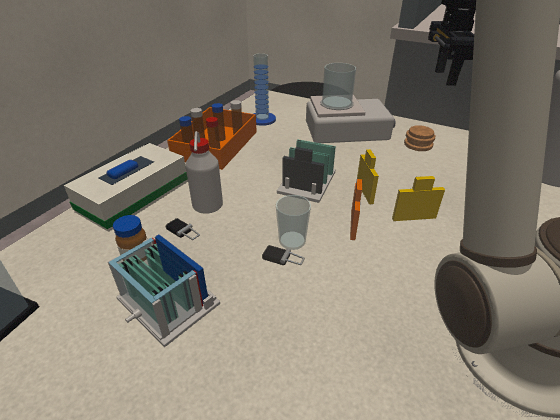

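View pics/top0.png

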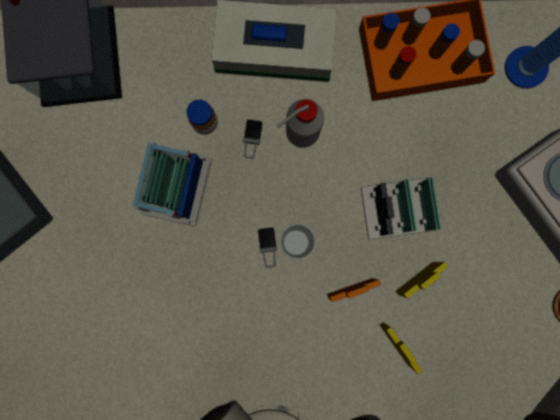

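The top view shows the box at about (172,183), with the blue plate on its right (front) side. The rack is at about (400,208), with a dark plate in its left slot at about (384,208). Orange and yellow look-alikes lie at (355,290), (425,280) and (403,347). I'll enlarge the box and rack next.

```bash
cat > h.py <<'E'
from station import r, imaging
import cv2, numpy as np
P={n:imaging.camera_params(n) for n in("side","top")}
def ray(n,uv):
    K=P[n]["intrinsics"];T=P[n]["world_from_camera"]
    d=T[:3,:3]@np.linalg.solve(K,[uv[0],uv[1],1.]);return T[:3,3],d
def onz(n,uv,z):
    o,d=ray(n,uv);return o+d*(z-o[2])/d[2]
def proj(n,p):
    K=P[n]["intrinsics"];T=np.linalg.inv(P[n]["world_from_camera"])
    c=K@(T[:3,:3]@np.asarray(p)+T[:3,3]);return c[:2]/c[2]
def tri(ua,ub):
    o1,d1=ray("side",ua);o2,d2=ray("top",ub)
    A=np.stack([d1,-d2],1);t=np.linalg.lstsq(A,o2-o1,rcond=None)[0]
    a=o1+d1*t[0];b=o2+d2*t[1];return (a+b)/2,np.linalg.norm(a-b)
def crop(im,u0,v0,u1,v1,s,name,gain=1.0):
    c=cv2.resize(im[v0:v1,u0:u1],None,fx=s,fy=s,interpolation=cv2.INTER_CUBIC)
    c=np.clip(c.astype(float)*gain,0,255).astype(np.uint8)
    for u in range((u0+9)//10*10,u1,10):
        cv2.putText(c,str(u),(int((u-u0+.5)*s),8),0,.3,(255,255,255),1); cv2.line(c,(int((u-u0+.5)*s),9),(int((u-u0+.5)*s),14),(255,255,255),1)
    for v in range((v0+9)//10*10,v1,10):
        cv2.putText(c,str(v),(0,int((v-v0+.5)*s)),0,.3,(255,255,255),1)
    cv2.imwrite(name,c)
E
python3 - <<'E'
from h import *
t=cv2.imread("pics/top0.png");s=cv2.imread("pics/side0.png")
crop(t,130,138,215,228,6.5,"pics/boxt.png",2)
crop(t,350,168,450,248,7,"pics/rackt.png",2)
crop(s,95,225,225,345,5,"pics/boxs.png",1.4)
crop(s,270,130,350,210,7,"pics/racks.png",1.4)
E
```

```text
(no output)
```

View pics/boxt.png

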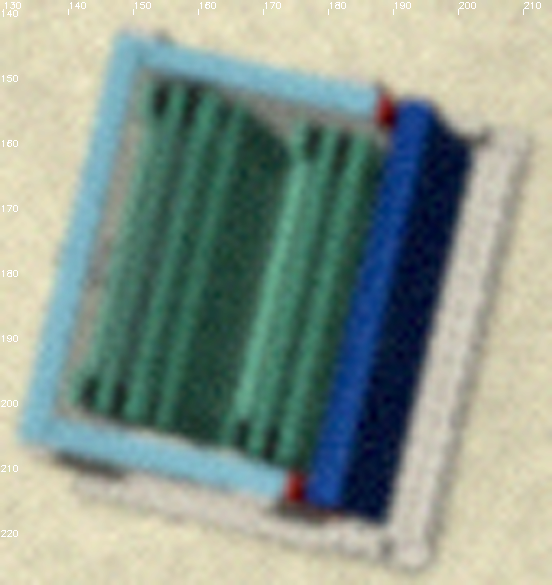

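View pics/rackt.png

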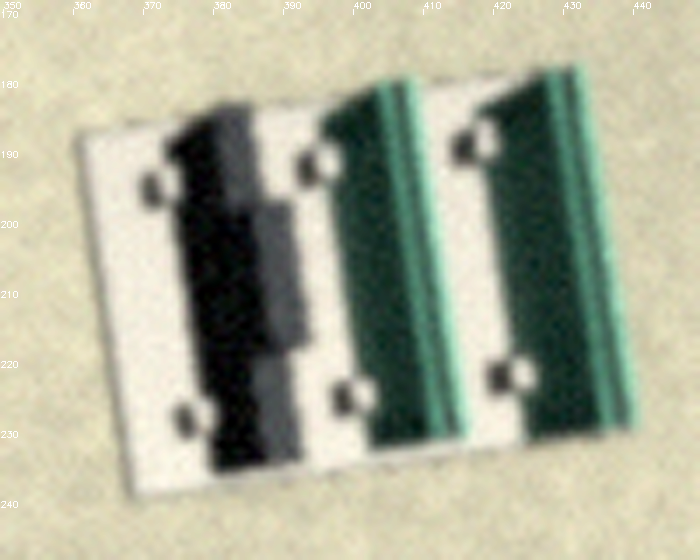

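View pics/boxs.png

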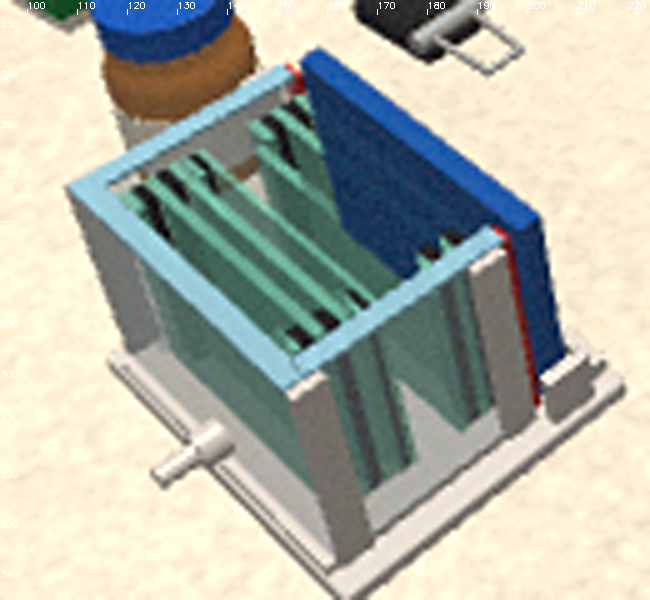

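View pics/racks.png

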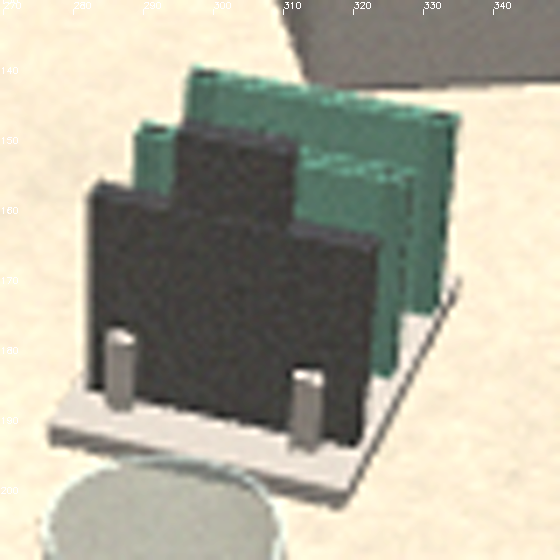

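Run:
```python
from h import *
t=cv2.imread("pics/top0.png");s=cv2.imread("pics/side0.png")
S=6
def up(a,b,c,d): return cv2.resize(t[b:d,a:c],None,fx=S,fy=S,interpolation=cv2.INTER_CUBIC)
def topix(p,a,b): return np.array([(p[0]+.5)/S-.5+a,(p[1]+.5)/S-.5+b])
def rect(m,a,b,z,name):
    m=cv2.morphologyEx(m,cv2.MORPH_OPEN,np.ones((3,3)))
    n,l,st,_=cv2.connectedComponentsWithStats(m)
    k=1+np.argmax(st[1:,4]);m=(l==k).astype(np.uint8)
    c=max(cv2.findContours(m,0,2)[0],key=cv2.contourArea)
    q=np.array([onz("top",topix(p[0],a,b),z)[:2] for p in c],np.float32)
    R=cv2.minAreaRect((q*1000).astype(np.float32)); print(name,np.round(R[0],1),np.round(R[1],1),round(R[2],2)); return m
u=up(130,138,215,228);h=cv2.cvtColor(u,cv2.COLOR_BGR2HSV)
print("cyan",h[60//1*1,60]) 
cy=cv2.inRange(h,(92,60,100),(108,170,255)); rect(cy,130,138,.095,"cyan 80x124")
bl=cv2.inRange(h,(108,150,70),(125,255,255)); rect(bl,130,138,.095,"blue 10x124")
cv2.imwrite("pics/m1.png",np.hstack([cy,bl]))
u=up(350,168,450,248);g=u.max(2).astype(int);sat=u.max(2).astype(int)-u.min(2)
m=((g>28)&(g<75)&(sat<14)).astype(np.uint8)*255; cv2.imwrite("pics/m2.png",m)
h2=cv2.inRange(u.max(2),110,255)
for (x,y) in [(385,207),(388,207),(392,207),(382,190),(372,210),(396,215)]: print((x,y),t[y,x])
rect(h2,350,168,.010,"rack base 150x110")
```

```text
cyan [ 25  45 108]
cyan 80x124 [496.7 188.2] [17.3  5.3] 70.81
blue 10x124 [495.2 164.8] [5.7 9.6] 89.95
(385, 207) [10  6  5]
(388, 207) [37 37 35]
(392, 207) [59 61 59]
(382, 190) [35 33 35]
(372, 210) [109 116 118]
(396, 215) [108 119 120]
rack base 150x110 [ 505.6 -223.4] [106.4 166.1] 88.64
```

Run:
```python
import cv2,numpy as np
a=cv2.imread("pics/m1.png",0);b=cv2.imread("pics/m2.png",0)
H=a.shape[0]; b=cv2.copyMakeBorder(b,0,max(0,H-b.shape[0]),0,0,0)[:H]
o=np.hstack([a,b]); o=cv2.resize(o,None,fx=.48,fy=.48); print(o.shape); cv2.imwrite("pics/m3.png",o)
```

```text
(259, 778)
```

View pics/m3.png

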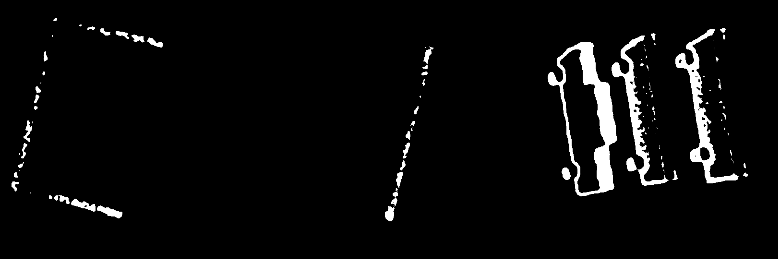

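```bash
cat >> h.py <<'E'
def rectify(im,z,c,ang,hx,hy,s,name,gain=2,cam="top"):
    """local frame: origin c, x axis at ang deg; picture right=local x, up=local y"""
    a=np.radians(ang);ex=np.array([np.cos(a),np.sin(a)]);ey=np.array([-ex[1],ex[0]])
    src=[];dst=[]
    for lx,ly in[(-hx,-hy),(hx,-hy),(hx,hy),(-hx,hy)]:
        w=np.array(c)+ex*lx/1000+ey*ly/1000
        src.append(proj(cam,[w[0],w[1],z]));dst.append([(lx+hx)*s,(hy-ly)*s])
    H=cv2.getPerspectiveTransform(np.float32(src),np.float32(dst))
    o=cv2.warpPerspective(im,H,(int(2*hx*s),int(2*hy*s)),flags=cv2.INTER_CUBIC)
    raw=o.copy()
    o=np.clip(o.astype(float)*gain,0,255).astype(np.uint8)
    for k in range(-hx//10*10+10,hx,10):
        x=int((k+hx)*s);cv2.line(o,(x,0),(x,8 if k else 2000),(0,0,255),1);cv2.putText(o,str(k),(x,18),0,.35,(0,0,255),1)
    for k in range(-hy//10*10+10,hy,10):
        y=int((hy-k)*s);cv2.line(o,(0,y),(8,y),(0,0,255),1);cv2.putText(o,str(k),(9,y),0,.35,(0,0,255),1)
    cv2.imwrite(name,o);return raw
E
python3 - <<'E'
from h import *
t=cv2.imread("pics/top0.png")
# corners of cyan/blue at z .095 (read from crop)
for n,uv in dict(rear_left=(148,142.5),rear_right=(132,206),fl=(188,152),fr=(173,213),bl_tl=(191,153),bl_bl=(177,214)).items(): print(n,onz("top",uv,.095)*1000)
E
```

```text
rear_left [630.16757666 226.1333615   95.        ]
rear_right [507.5881005  256.42210951  95.        ]
fl [610.34243244 148.78177765  95.        ]
fr [492.9959177  177.71374881  95.        ]
bl_tl [608.30010474 142.99763297  95.        ]
bl_bl [490.96865673 170.05387186  95.        ]
```

Run:
```python
from h import *
t=cv2.imread("pics/top0.png")
rectify(t,.092,(.5593,.1984),-104,60,72,4,"pics/rb.png",2)
print([onz("top",uv,.12)*1000 for uv in [(385.5,196.5),(390.5,196.5),(392.5,217.5),(387.5,217.5)]])
print([onz("top",uv,.09)*1000 for uv in [(380,183),(385,183),(391.5,233),(386.5,234)]])
print([onz("top",uv,.01)*1000 for uv in [(361,187),(368,238)]])
```

```text
[array([ 515.83672445, -222.49258113,  120.        ]), array([ 515.696614  , -231.72483275,  120.        ]), array([ 476.65044348, -234.26160752,  120.        ]), array([ 476.78413217, -225.0566663 ,  120.        ])]
[array([ 545.19490015, -218.79690028,   90.        ]), array([ 545.04609891, -228.3368338 ,   90.        ]), array([ 449.1551373 , -237.91162864,   90.        ]), array([ 447.38713657, -228.38498192,   90.        ])]
[array([ 548.16916896, -194.74780731,   10.        ]), array([ 442.53407084, -206.41161695,   10.        ])]
```

View pics/rb.png

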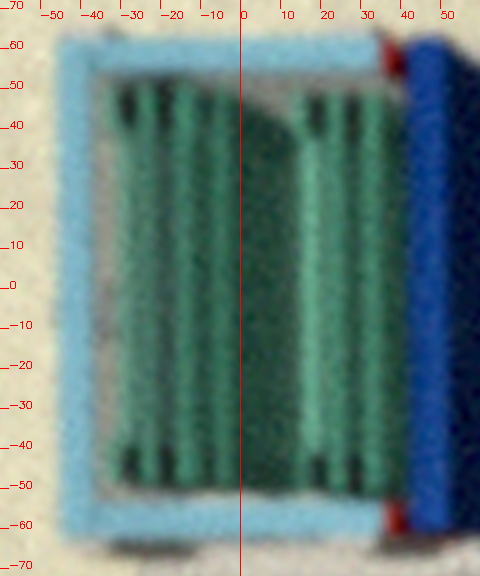

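Run:
```python
from h import *
t=cv2.imread("pics/top0.png")
R=rectify(t,.092,(.5593,.1984),-104,60,72,4,"pics/x.png",2).astype(float)
g=R[:,:,1]; red=R[:,:,2]
for lo,hi in[(-30,-10),(-10,10),(10,35)]:
    p=g[int((72-hi)*4):int((72-lo)*4)].mean(0); print(lo,hi," ".join(f"{x}:{p[int((x+60)*4)]:.0f}" for x in range(-50,56)))
p=g[int((72+60)*4):int((72+56)*4)];print()
R2=rectify(t,.095,(.5593,.1984),-104,60,72,4,"pics/x.png",2).astype(float)
b=R2[:,:,0]-R2[:,:,2]
for y in (-40,-20,0,20,40):
    p=b[int((72-y-8)*4):int((72-y+8)*4)].mean(0);d=np.gradient(cv2.GaussianBlur(p[None],(0,0),3)[0])
    print(y,"rear edges",[round(k/4-60,1) for k in range(5,470) if abs(d[k])>1.2 and abs(d[k])>=abs(d[k-1]) and abs(d[k])>abs(d[k+1])])
for x in (-30,-20,-10,0,10,20,30):
    p=b[:,int((60+x-4)*4):int((60+x+4)*4)].mean(1);d=np.gradient(cv2.GaussianBlur(p[None],(0,0),3)[0])
    print(x,"side edges",[round(72-k/4,1) for k in range(5,570) if abs(d[k])>1.2 and abs(d[k])>=abs(d[k-1]) and abs(d[k])>abs(d[k+1])])
```

```text
-30 -10 -50:110 -49:110 -48:109 -47:106 -46:102 -45:98 -44:95 -43:93 -42:92 -41:91 -40:91 -39:88 -38:82 -37:77 -36:74 -35:72 -34:71 -33:72 -32:73 -31:73 -30:73 -29:73 -28:70 -27:64 -26:60 -25:58 -24:58 -23:58 -22:56 -21:50 -20:44 -19:41 -18:40 -17:44 -16:51 -15:58 -14:60 -13:57 -12:51 -11:45 -10:40 -9:39 -8:41 -7:47 -6:52 -5:54 -4:53 -3:49 -2:43 -1:38 0:35 1:33 2:34 3:34 4:34 5:34 6:35 7:35 8:35 9:36 10:38 11:38 12:41 13:44 14:50 15:60 16:72 17:80 18:82 19:77 20:69 21:65 22:64 23:65 24:64 25:61 26:54 27:47 28:41 29:41 30:47 31:54 32:60 33:63 34:60 35:53 36:46 37:40 38:36 39:34 40:32 41:32 42:30 43:29 44:29 45:30 46:31 47:33 48:35 49:35 50:34 51:30 52:23 53:16 54:12 55:10
-10 10 -50:109 -49:108 -48:105 -47:102 -46:98 -45:95 -44:93 -43:91 -42:91 -41:90 -40:90 -39:86 -38:81 -37:75 -36:73 -35:71 -34:70 -33:71 -32:72 -31:73 -30:73 -29:71 -28:68 -27:63 -26:59 -25:57 -24:58 -23:57 -22:54 -21:49 -20:45 -19:42 -18:42 -17:46 -16:51 -15:56 -14:59 -13:56 -12:50 -11:43 -10:40 -9:39 -8:42 -7:47 -6:52 -5:53 -4:52 -3:48 -2:42 -1:37 0:35 1:35 2:35 3:34 4:35 5:35 6:34 7:35 8:36 9:37 10:37 11:39 12:40 
[... 744 characters left out ...]
24:64 25:59 26:51 27:44 28:41 29:42 30:49 31:56 32:60 33:61 34:57 35:50 36:44 37:39 38:35 39:34 40:31 41:30 42:29 43:29 44:30 45:29 46:30 47:32 48:34 49:33 50:29 51:23 52:17 53:13 54:10 55:9

-40 rear edges [-44.5, -36.0, 42.8, 52.8]
-20 rear edges [-44.5, -36.0, -30.0, 43.0, 53.0]
0 rear edges [-44.8, -36.2, 42.2, 52.8]
20 rear edges [-44.8, -36.2, -30.0, 42.8, 52.8]
40 rear edges [-45.0, -36.8, 42.5, 52.5]
-30 side edges [62.5, 53.5, -53.5, -62.8]
-20 side edges [62.0, 53.5, -54.2, -62.8]
-10 side edges [62.2, 54.0, -54.0, -62.2]
0 side edges [62.2, 53.8, -54.0, -62.5]
10 side edges [62.2, 53.5, -54.0, -62.2]
20 side edges [62.8, 54.0, -54.2, -62.5]
30 side edges [63.0, 54.2, -53.2, -61.8]
```

Run:
```python
from h import *
t=cv2.imread("pics/top0.png");s=cv2.imread("pics/side0.png")
c=(.4962,-.2284)
A=rectify(t,.120,c,-84,35,62,4,"pics/x1.png",2.5)
B=rectify(t,.090,c,-84,35,62,4,"pics/x2.png",2.5)
a=cv2.imread("pics/x1.png");b=cv2.imread("pics/x2.png");cv2.imwrite("pics/rk.png",np.hstack([a,b]))
# side-view points of tab top corners / triangulation with top
for us,ut in [((296,147.5),(385.3,196.5)),((311.5,150),(387.5,217.5))]:
    print(tri(us,ut))
for n,uv,z in[("beaker",(297,241),.095),("clipb",(267,240),.01),("jar",(200,110),.085),("clipa",(253,132),.01),("bottle",(305,110),.2)]: print(n,onz("top",uv,z).round(3))
```

```text
(array([ 0.51370472, -0.2221079 ,  0.12404862]), np.float64(0.0037623119629311124))
(array([ 0.47520465, -0.22419484,  0.12667778]), np.float64(0.002477874888955673))
beaker [ 0.436 -0.058  0.095]
clipb [0.441 0.001 0.01 ]
jar [0.695 0.127 0.085]
clipa [0.667 0.028 0.01 ]
bottle [ 0.659 -0.072  0.2  ]
```

View pics/rk.png

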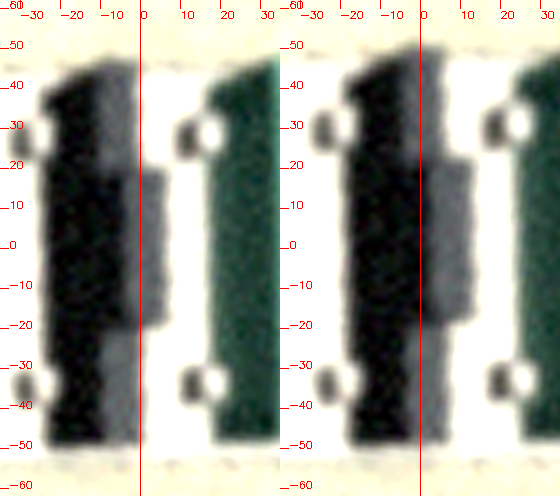

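The filler is the dark grey plate at top view (388,207), standing upright in the rack's left slot. The orange plate at (355,290) and the yellow ones at (425,280) and (403,347) are ruled out by colour and because they are not in the rack. Its tab measures 39.5 x 10.5 mm, close to the given 40 x 11 mm.

```bash
cat >> h.py <<'E'
from scipy.spatial.transform import Rotation as Ro
def plan(p,jaw):
    """motion numbers for TCP at p (m), tool down, jaw axis at angle jaw deg"""
    s=r.sense();R=np.array(s["ee_rot"]);d=R.T@(np.array(p)-s["tcp_pos"])
    a=np.radians(jaw);y=np.array([np.cos(a),np.sin(a),0]);z=np.array([0,0,-1.]);x=np.cross(y,z)
    w=Ro.from_matrix(R.T@np.stack([x,y,z],1)).as_rotvec(degrees=True)
    print("shift",(d/.04).round(3),"turn",(w/5).round(3)," t",s["time_s"].__round__(2),"F",np.round(s["wrist_force"],2),"w",round(s["gripper_width"]*87,1))
E
python3 -c "
from h import *
plan((.496,-.2296,.17),96.5)"
```

```text
shift [-8.712  5.085  1.299] turn [ 0.022 -0.005  3.806]  t 0.1 F [-0.12  0.21  0.4 ] w 87.1
```

>>> {"op": "move_arm", "data": {"motion": [-0.9,0.5,0.1,0,0,0.4,0,-1.7,1.0,0.2,0,0,0.8,0,-2.6,1.5,0.3,0,0,1.2,0,-3.5,2.0,0.4,0,0,1.6,0,-4.4,2.5,0.5,0,0,2.0,0,-5.2,3.0,0.6,0,0,2.4,0,-6.1,3.5,0.8,0,0,2.8,0,-7.0,4.1,1.0,0,0,3.2,0,-7.8,4.6,1.15,0,0,3.5,0,-8.4,4.9,1.25,0,0,3.7,0,-8.71,5.08,1.3,0.02,0,3.81,0,-8.71,5.08,1.3,0.02,0,3.81,0,-8.71,5.08,1.3,0.02,0,3.81,0]}}

```text
time_s: 1.18
tcp_pos: [0.496, -0.2291, 0.1694]
ee_rot: [[-0.993, -0.115, -0.002], [-0.115, 0.993, 0.0], [0.002, 0.001, -1.0]]
wrist_force: [-0.8, -0.0, 0.4]
gripper_width: 0.502
```

```bash
python3 -c "
from h import *
print(r.sense()['tcp_pos'],r.sense()['joints'])
plan((.496,-.2296,.094),96.5)
t=imaging.capture('top');s=imaging.capture('side')
crop(t,330,140,450,260,6,'pics/a_t.png',2)
crop(s,240,60,380,200,5,'pics/a_s.png',1.4)"
```

```text
[ 0.49599294 -0.22907131  0.16937867] [-7.78527938e+00  1.70950718e+01 -1.50920746e+01 -6.13932008e-03
 -5.79196189e+01 -7.56179094e+01]
shift [-0.002 -0.014  1.884] turn [ 0.006 -0.02   0.019]  t 1.18 F [-0.85 -0.    0.35] w 43.7
```

View pics/a_t.png

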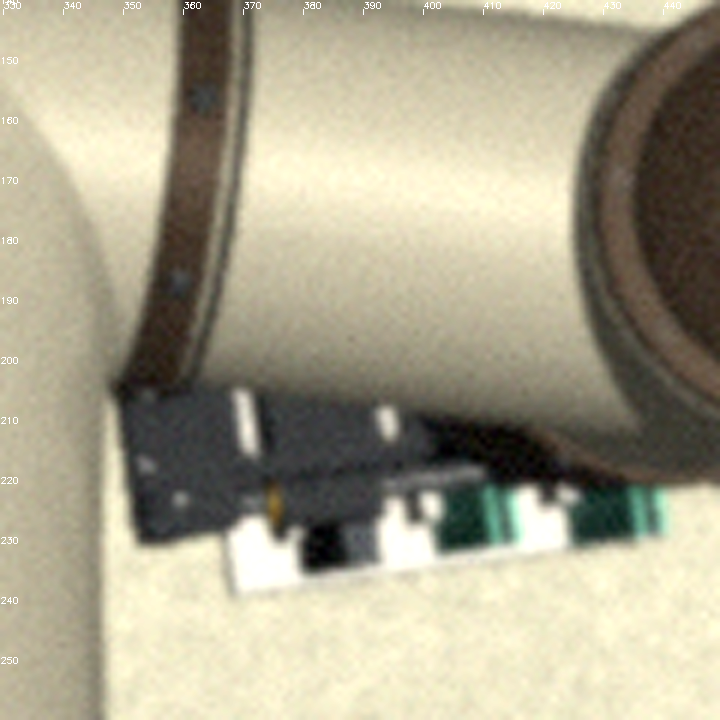

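View pics/a_s.png

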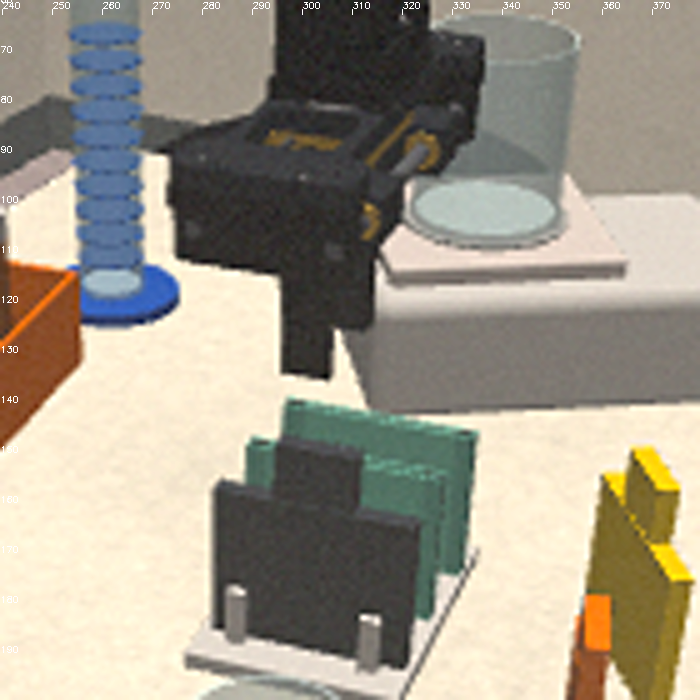

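```bash
python3 -c "
from h import *
R=r.sense()['ee_rot'];p=r.sense()['tcp_pos']
for y in(-.037,-.022,.022,.037):
  for x in (-.0095,.0095): print(y,x,proj('side',p+R@[x,y,0]).round(1))
for y in (.0065,-.0055):
  for x in(-.02,.02): print('tab',proj('side',np.array([.4963,-.2296,.12])+R@[x,y,0]).round(1))"
```

```text
-0.037 -0.0095 [306.1 122. ]
-0.037 0.0095 [314.  123.4]
-0.022 -0.0095 [303.9 124.7]
-0.022 0.0095 [312. 126.]
0.022 -0.0095 [297.3 132.8]
0.022 0.0095 [305.6 134.3]
0.037 -0.0095 [294.9 135.7]
0.037 0.0095 [303.3 137.2]
tab [294.2 149.1]
tab [310.8 152.3]
tab [296.  146.8]
tab [312.5 149.9]
```

>>> {"op": "move_arm", "data": {"motion": [0,-0.01,0.5,0,-0.02,0.02,0,0,-0.01,1.0,0,-0.02,0.02,0,0,-0.01,1.4,0,-0.02,0.02,0,0,-0.01,1.7,0,-0.02,0.02,0,0,-0.01,1.88,0,-0.02,0.02,0,0,-0.01,1.88,0,-0.02,0.02,0,0,-0.01,1.88,0,-0.02,0.02,0]}}

```text
time_s: 1.87
tcp_pos: [0.4953, -0.2314, 0.0949]
ee_rot: [[-0.994, -0.11, 0.001], [-0.11, 0.994, 0.0], [-0.001, -0.0, -1.0]]
wrist_force: [-0.1, -0.3, 0.3]
gripper_width: 0.502
```

>>> {"op": "move_arm", "data": {"motion": [0,0,0,0,0,0,0.5,0,0,0,0,0,0,0.7,0,0,0,0,0,0,1,0,0,0,0,0,0,1,0,0,0,0,0,0,1,0,0,0,0,0,0,1,0,0,0,0,0,0,1]}}

```text
time_s: 2.45
tcp_pos: [0.4954, -0.2314, 0.0951]
ee_rot: [[-0.994, -0.11, 0.001], [-0.11, 0.994, -0.0], [-0.001, -0.0, -1.0]]
wrist_force: [0.2, 0.1, 0.6]
gripper_width: 0.125
```

```bash
python3 -c "
from h import *
plan((.496,-.2296,.21),96.5)
s=imaging.capture('side')
crop(s,240,60,380,200,5,'pics/b_s.png',1.4)"
```

```text
shift [-0.022  0.042 -2.873] turn [-0.001  0.011 -0.037]  t 2.45 F [0.23 0.08 0.65] w 10.8
```

View pics/b_s.png

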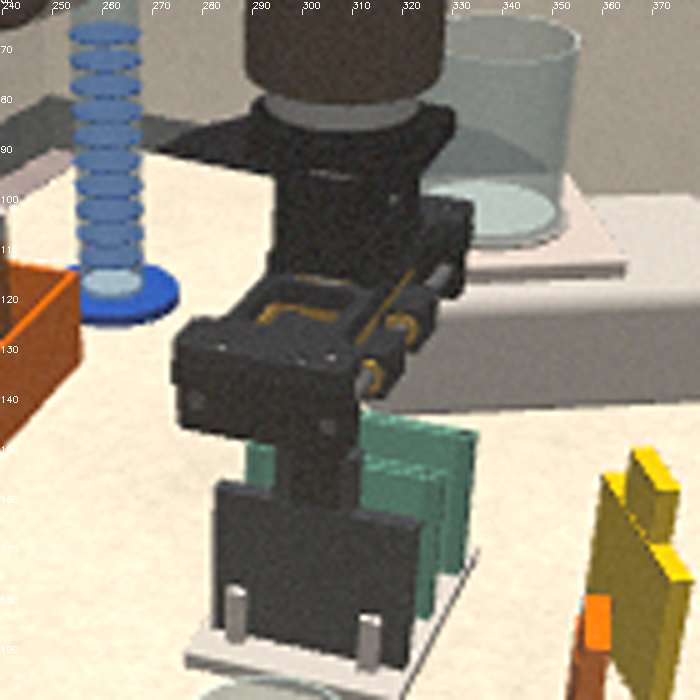

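>>> {"op": "move_arm", "data": {"motion": [0,0,-0.2,0,0,0,1,0,0,-0.6,0,0,0,1,0,0,-1.1,0,0,0,1,0,0,-1.7,0,0,0,1,0,0,-2.3,0,0,0,1,0,0,-2.7,0,0,0,1,0,0,-2.9,0,0,0,1,0,0,-2.9,0,0,0,1,0,0,-2.9,0,0,0,1]}}

```text
time_s: 3.25
tcp_pos: [0.4948, -0.231, 0.2106]
ee_rot: [[-0.994, -0.11, 0.0], [-0.11, 0.994, 0.001], [-0.0, 0.001, -1.0]]
wrist_force: [0.1, -0.8, -2.7]
gripper_width: 0.124
```

```bash
python3 -c "
from h import *
plan((.5581,.1937,.215),76.4)
s=imaging.capture('side')
crop(s,240,60,380,200,5,'pics/c_s.png',1.4)"
```

```text
shift [-2.738 10.381 -0.102] turn [9.00e-03 3.00e-03 3.98e+00]  t 3.25 F [ 0.12 -0.82 -2.71] w 10.8
```

View pics/c_s.png

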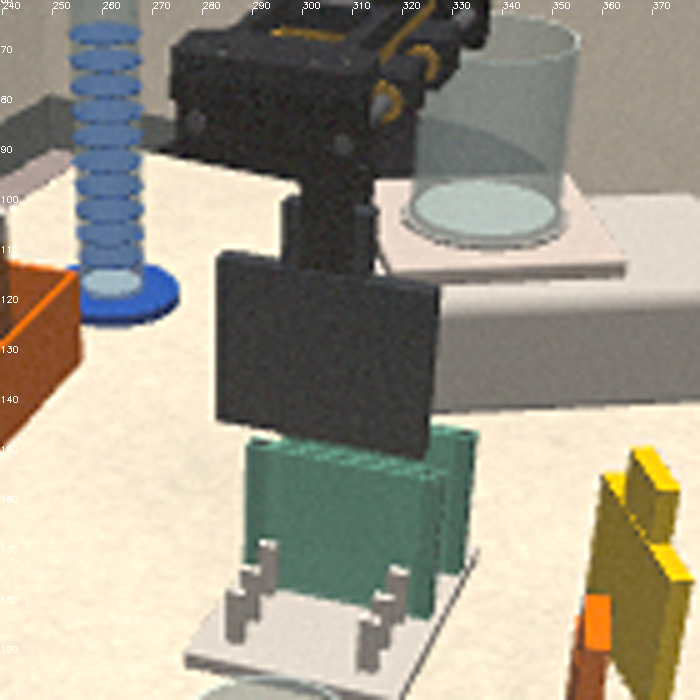

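>>> {"op": "move_arm", "data": {"motion": [-0.1,0.4,-0.1,0,0,0.2,1,-0.3,1.1,-0.1,0,0,0.4,1,-0.5,1.9,-0.1,0,0,0.7,1,-0.7,2.7,-0.1,0,0,1.0,1,-0.9,3.5,-0.1,0,0,1.3,1,-1.15,4.3,-0.1,0,0,1.7,1,-1.35,5.1,-0.1,0,0,2.0,1,-1.55,5.9,-0.1,0,0,2.3,1,-1.75,6.7,-0.1,0,0,2.6,1,-2.0,7.5,-0.1,0,0,2.9,1,-2.2,8.3,-0.1,0,0,3.2,1,-2.4,9.1,-0.1,0,0,3.5,1,-2.6,9.8,-0.1,0,0,3.8,1,-2.7,10.2,-0.1,0,0,3.98,1,-2.74,10.38,-0.1,0,0,3.98,1,-2.74,10.38,-0.1,0,0,3.98,1,-2.74,10.38,-0.1,0,0,3.98,1,-2.74,10.38,-0.1,0,0,3.98,1]}}

```text
time_s: 4.8
tcp_pos: [0.5574, 0.1924, 0.2136]
ee_rot: [[-0.972, 0.236, -0.003], [0.236, 0.972, 0.0], [0.003, -0.001, -1.0]]
wrist_force: [-0.2, 0.9, -1.4]
gripper_width: 0.121
```

```bash
python3 -c "
from h import *
print(r.sense()['tcp_pos'],r.sense()['joints'])
plan((.5581,.1937,.182),76.4)
s=imaging.capture('side');t=imaging.capture('top');cv2.imwrite('pics/ds.png',s);cv2.imwrite('pics/dt.png',t)
crop(s,80,170,230,345,4,'pics/d_s.png',1.4)
crop(t,100,110,260,240,4,'pics/d_t.png',2)"
```

```text
[0.55741581 0.19242074 0.2135929 ] [ 3.47172088e+01  1.90547367e+01 -5.34304337e+00 -1.02824169e-01
 -6.57273001e+01 -1.38330263e+02]
shift [-0.011  0.036  0.79 ] turn [-0.006 -0.031 -0.011]  t 4.8 F [-0.2   0.89 -1.42] w 10.5
```

View pics/d_s.png

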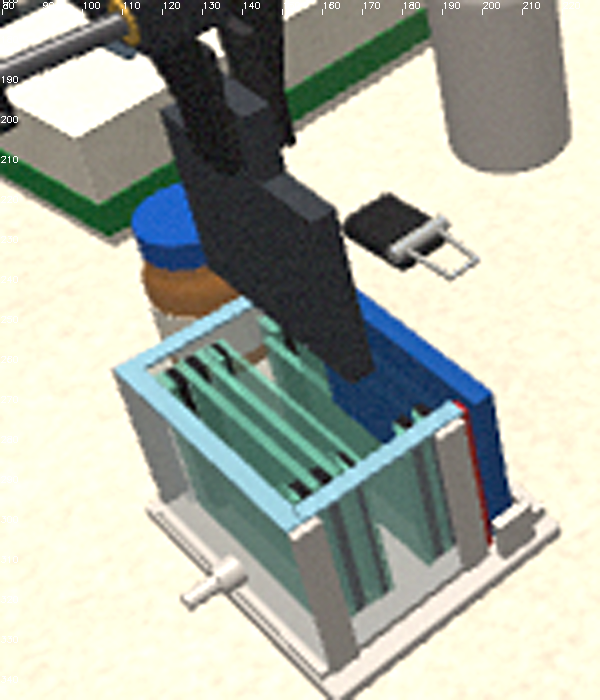

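View pics/d_t.png

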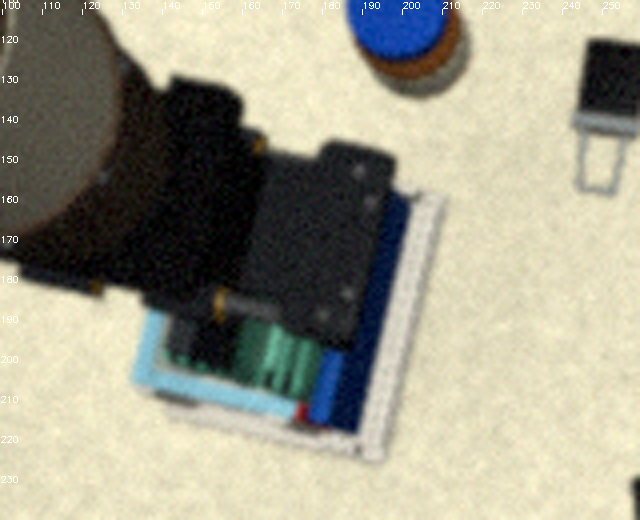

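```bash
python3 -c "
from h import *
s=cv2.imread('pics/ds.png')
crop(s,115,205,190,285,8,'pics/d2.png',2.0)
R=r.sense()['ee_rot'];p=r.sense()['tcp_pos']
for dz,nm in((-.005,'bodytop'),(.085,'bottom')):
  for x in(.05,-.05):
    for y in(-.0055,.0055): print(nm,x,y,proj('side',p+R@[x,y,dz]).round(1))
"
```

```text
bodytop 0.05 -0.0055 [162.7 216.3]
bodytop 0.05 0.0055 [155.8 220. ]
bodytop -0.05 -0.0055 [124.1 188.5]
bodytop -0.05 0.0055 [117.3 191.6]
bottom 0.05 -0.0055 [173.7 263.1]
bottom 0.05 0.0055 [167.5 267. ]
bottom -0.05 -0.0055 [137.4 233.8]
bottom -0.05 0.0055 [131.4 237.1]
```

View pics/d2.png

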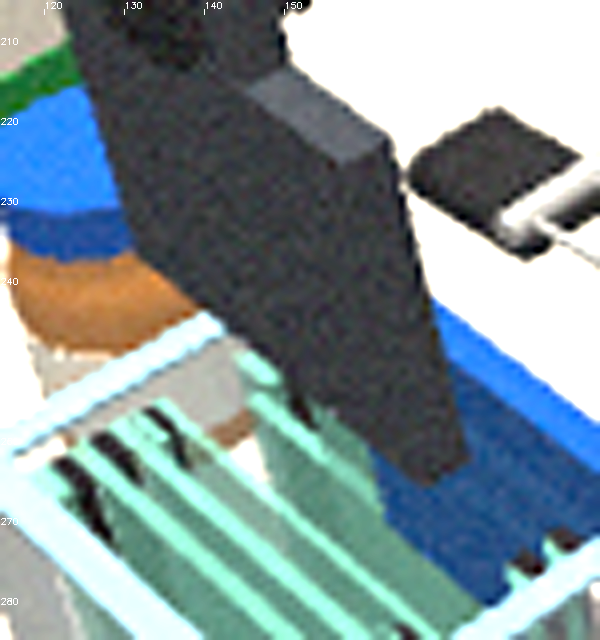

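```bash
python3 -c "
from h import *
s=cv2.imread('pics/side0.png')
R=rectify(s,.092,(.5594,.1989),-103.6,60,72,4,'pics/rs.png',1.4,'side')
"
```

```text
(no output)
```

View pics/rs.png

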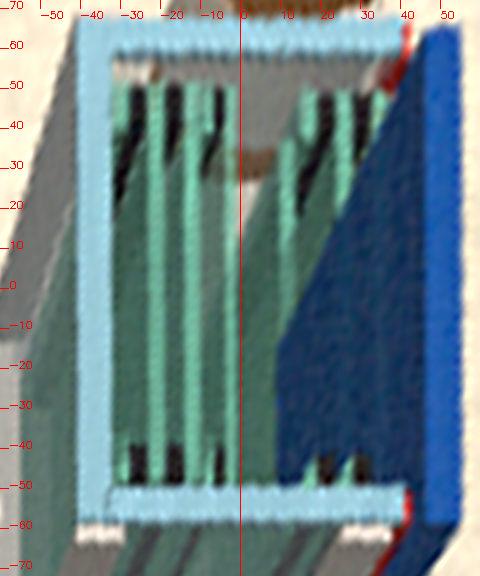

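```bash
python3 -c "
from h import *
p=r.sense()['tcp_pos'];R=r.sense()['ee_rot']
a=np.radians(-103.6);ex=np.array([np.cos(a),np.sin(a)]);ey=np.array([-ex[1],ex[0]]);o=np.array([.5594,.1989])
L=lambda w:np.round([(w[:2]-o)@ex*1000,(w[:2]-o)@ey*1000],1)
print('tcp',L(p), 'jaw ang',np.degrees(np.arctan2(R[1,1],R[0,1])))
for uv,dz in [((163,221.1),.005),((157.6,224.7),.005),((172.9,261.6),.085),((168.2,265.4),.085),((130.6,235),.085)]:
  print(uv,L(onz('side',uv,p[2]-dz)), 'pred ends', L((p+R@[.05,-.0055,0])),L((p+R@[.05,.0055,0])))
# box wall top corners seen from side, z=.095
for nm,uv in dict(rear_far=(108.5,262.5),rear_near=(152.5,302.5),front_near=(195,271)).items(): print(nm,L(onz('side',uv,.095)))
"
```

```text
tcp [ 6.7 -0.1] jaw ang 76.31881240169534
(163, 221.1) [ 12.3 -47.4] pred ends [ 12.1 -50.2] [  1.1 -50.1]
(157.6, 224.7) [  2.8 -48.6] pred ends [ 12.1 -50.2] [  1.1 -50.1]
(172.9, 261.6) [ 13.3 -46.7] pred ends [ 12.1 -50.2] [  1.1 -50.1]
(168.2, 265.4) [  3.8 -48.1] pred ends [ 12.1 -50.2] [  1.1 -50.1]
(130.6, 235) [ 3.1 55.3] pred ends [ 12.1 -50.2] [  1.1 -50.1]
rear_far [-41.9  61.9]
rear_near [-40.2 -61.8]
front_near [ 40.8 -57.8]
```

>>> {"op": "move_arm", "data": {"motion": [0,0.03,0.2,0,-0.03,-0.01,1,0,0.03,0.4,0,-0.03,-0.01,1,0,0.03,0.6,0,-0.03,-0.01,1,0,0.03,0.64,0,-0.03,-0.01,1,0,0.03,0.64,0,-0.03,-0.01,1,0,0.03,0.64,0,-0.03,-0.01,1,0,0.03,0.64,0,-0.03,-0.01,1]}}

```text
time_s: 5.48
tcp_pos: [0.5582, 0.1938, 0.1888]
ee_rot: [[-0.972, 0.235, 0.001], [0.235, 0.972, 0.0], [-0.001, 0.001, -1.0]]
wrist_force: [-0.9, -0.2, -1.8]
gripper_width: 0.128
```

```bash
cat >> h.py <<'E'
_a=np.radians(-103.6);EX=np.array([np.cos(_a),np.sin(_a)]);EY=np.array([-EX[1],EX[0]]);O=np.array([.5594,.1989])
L=lambda w:np.round([(w[:2]-O)@EX*1000,(w[:2]-O)@EY*1000],1)
E
python3 -c "
from h import *
p=r.sense()['tcp_pos'];print(L(p),p[2],p[2]-.085)
plan((*p[:2],.15),76.4)
s=imaging.capture('side');cv2.imwrite('pics/es.png',s)
crop(s,105,225,205,315,8,'pics/e_s.png',2)
"
```

```text
[5.3 0. ] 0.1888224429378037 0.1038224429378037
shift [ 0.001 -0.001  0.971] turn [ 0.008  0.015 -0.004]  t 5.48 F [-0.89 -0.15 -1.82] w 11.1
```

View pics/e_s.png

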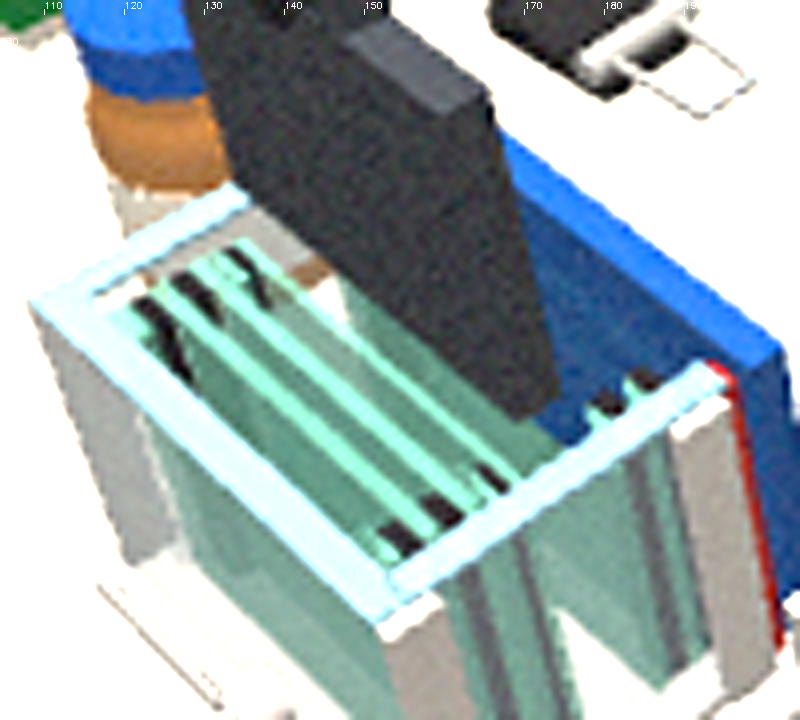

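```bash
python3 -c "
from h import *
for n,uv,z in [('fr rear',(169.9,276.75),.1038),('fr front',(173.9,274.1),.1038),('far bottom rear',(133,246.5),.1038),('single front near',(169.5,284),.092),('dbl rear near',(178.3,278.5),.092)]: print(n,L(onz('side',uv,z)),L(onz('side',uv,z-.002)))
R=rectify(cv2.imread('pics/es.png'),.1038,O,-103.6,60,72,4,'pics/e1.png',1.6,'side')
R=rectify(cv2.imread('pics/es.png'),.092,O,-103.6,60,72,4,'pics/e2.png',1.6,'side')
a=cv2.imread('pics/e1.png');b=cv2.imread('pics/e2.png');cv2.imwrite('pics/e3.png',np.hstack([a[:,60:],b[:,100:]])[:, :800])
"
```

```text
fr rear [  3.  -46.3] [  3.8 -44.5]
fr front [ 10.4 -46.3] [ 11.3 -44.5]
far bottom rear [ 1.7 56.4] [ 2.6 58.7]
single front near [ -1.3 -47.8] [ -0.4 -46.1]
dbl rear near [ 14.7 -48.6] [ 15.6 -46.9]
```

View pics/e3.png

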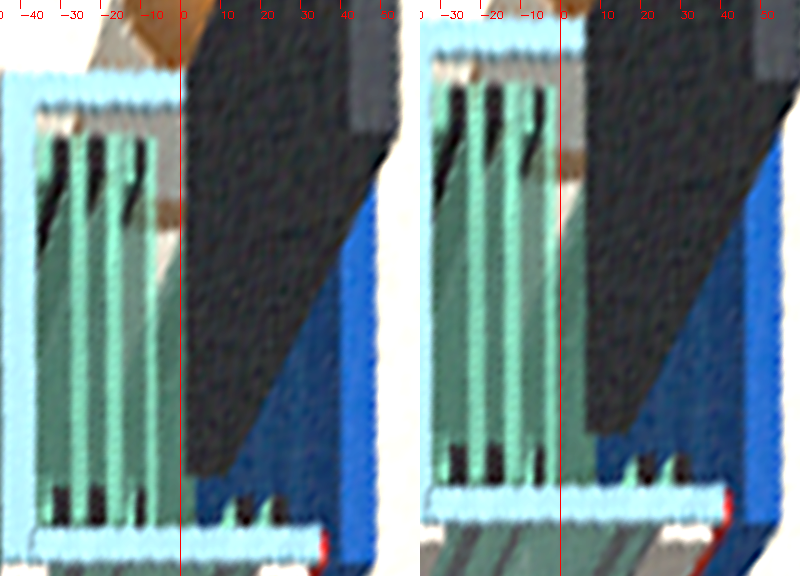

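>>> {"op": "move_arm", "data": {"motion": [0,0,0.15,0,0.01,0,1,0,0,0.3,0,0.01,0,1,0,0,0.45,0,0.01,0,1,0,0,0.6,0,0.01,0,1,0,0,0.6,0,0.01,0,1,0,0,0.6,0,0.01,0,1]}}

```text
time_s: 6.03
tcp_pos: [0.558, 0.1936, 0.1642]
ee_rot: [[-0.972, 0.235, -0.0], [0.235, 0.972, -0.0], [0.0, -0.0, -1.0]]
wrist_force: [-0.6, -0.1, -0.9]
gripper_width: 0.125
```

```bash
python3 -c "
from h import *
p=r.sense()['tcp_pos'];print(L(p),p[2],p[2]-.085)
plan((*p[:2],.098),76.4)
s=imaging.capture('side');cv2.imwrite('pics/fs.png',s)
crop(s,105,225,205,315,8,'pics/f_s.png',2)
"
```

```text
[ 5.5 -0.2] 0.16418985459118432 0.07918985459118431
shift [-1.000e-03  0.000e+00  1.655e+00] turn [-0.003 -0.004 -0.004]  t 6.03 F [-0.57 -0.09 -0.89] w 10.9
```

View pics/f_s.png

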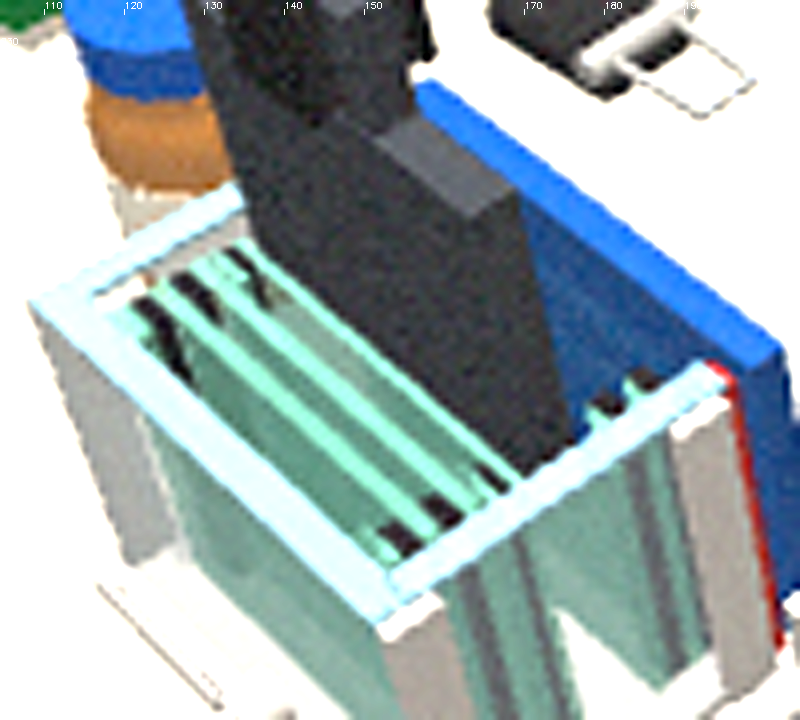

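The filler's foot is now in the gap, next to the single's front pane (near end at about (169,284)). The cassettes have not moved and no extra force shows. Going further down.

>>> {"op": "move_arm", "data": {"motion": [0,0,0.15,0,0,0,1,0,0,0.35,0,0,0,1,0,0,0.55,0,0,0,1,0,0,0.75,0,0,0,1,0,0,0.95,0,0,0,1,0,0,1.15,0,0,0,1,0,0,1.3,0,0,0,1,0,0,1.4,0,0,0,1,0,0,1.45,0,0,0,1,0,0,1.45,0,0,0,1]}}

```text
time_s: 6.92
tcp_pos: [0.5582, 0.1937, 0.1062]
ee_rot: [[-0.972, 0.235, -0.0], [0.235, 0.972, -0.0], [0.0, -0.0, -1.0]]
wrist_force: [0.2, -0.2, -1.7]
gripper_width: 0.121
```

```bash
python3 -c "
from h import *
p=r.sense()['tcp_pos'];print(L(p),p[2],p[2]-.085)
plan((*p[:2],.098),76.4)
s=imaging.capture('side');cv2.imwrite('pics/fs.png',s)
crop(s,105,225,205,335,6.5,'pics/g_s.png',2)
"
```

```text
[5.3 0.1] 0.10621126476988746 0.021211264769887453
shift [-0.     0.     0.205] turn [-0.002 -0.001 -0.003]  t 6.92 F [ 0.22 -0.24 -1.66] w 10.5
```

View pics/g_s.png

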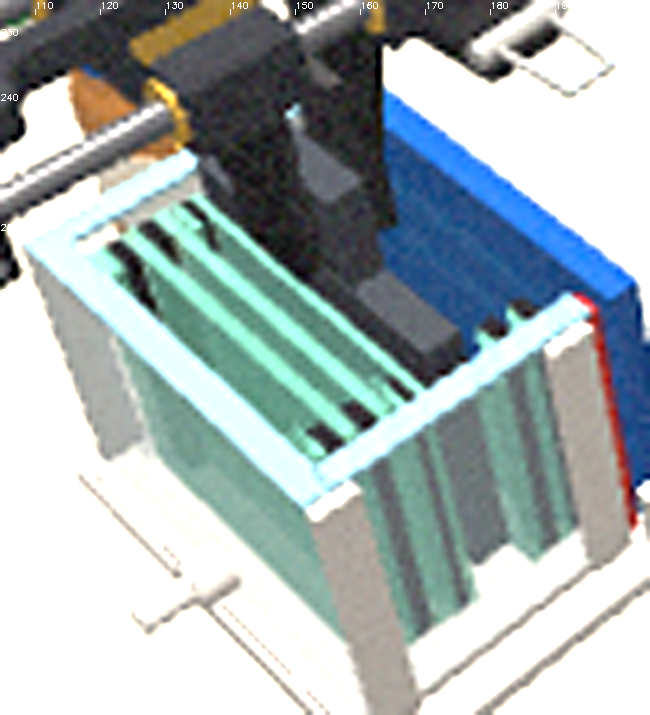

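>>> {"op": "move_arm", "data": {"motion": [0,0,0.08,0,0,0,1,0,0,0.14,0,0,0,1,0,0,0.19,0,0,0,1,0,0,0.22,0,0,0,1,0,0,0.22,0,0,0,1,0,0,0.22,0,0,0,1]}}

```text
time_s: 7.47
tcp_pos: [0.5584, 0.1938, 0.0979]
ee_rot: [[-0.972, 0.235, 0.001], [0.235, 0.972, 0.0], [-0.001, 0.0, -1.0]]
wrist_force: [-0.1, 0.0, -2.2]
gripper_width: 0.126
```

>>> {"op": "move_arm", "data": {"motion": [0,0,0.02,0,0,0,1,0,0,0.03,0,0,0,1,0,0,0.03,0,0,0,1]}}

```text
time_s: 7.72
tcp_pos: [0.5586, 0.1939, 0.0971]
ee_rot: [[-0.972, 0.235, 0.001], [0.235, 0.972, 0.0], [-0.001, 0.001, -1.0]]
wrist_force: [-0.9, 0.4, 1.5]
gripper_width: 0.118
```

>>> {"op": "move_arm", "data": {"motion": [0,0,0,0,0,0,0.6,0,0,0,0,0,0,0.4,0,0,0,0,0,0,0.4,0,0,0,0,0,0,0.4,0,0,0,0,0,0,0.4]}}

```text
time_s: 8.13
tcp_pos: [0.5587, 0.1939, 0.0971]
ee_rot: [[-0.972, 0.235, 0.001], [0.235, 0.972, 0.0], [-0.001, 0.001, -1.0]]
wrist_force: [-0.7, 0.2, 0.8]
gripper_width: 0.293
```

>>> {"op": "move_arm", "data": {"motion": [0,0,-0.2,0,0,0,0.4,0,0,-0.6,0,0,0,0.4,0,0,-1.1,0,0,0,0.4,0,0,-1.7,0,0,0,0.4,0,0,-2.2,0,0,0,0.4,0,0,-2.5,0,0,0,0.4,0,0,-2.5,0,0,0,0.4]}}

```text
time_s: 8.72
tcp_pos: [0.5603, 0.1947, 0.2013]
ee_rot: [[-0.972, 0.234, 0.008], [0.235, 0.972, 0.004], [-0.007, 0.006, -1.0]]
wrist_force: [0.9, -0.5, -0.2]
gripper_width: 0.304
```

```bash
python3 -c "
from h import *
p=r.sense()['tcp_pos'];print(L(p),p[2],r.sense()['wrist_force'])
s=imaging.capture('side');cv2.imwrite('pics/hs.png',s)
crop(s,85,215,225,345,5,'pics/h_s.png',1.6)
"
```

```text
[3.9 1.9] 0.20126653342743905 [ 0.92913927 -0.46197143 -0.15298859]
```

View pics/h_s.png

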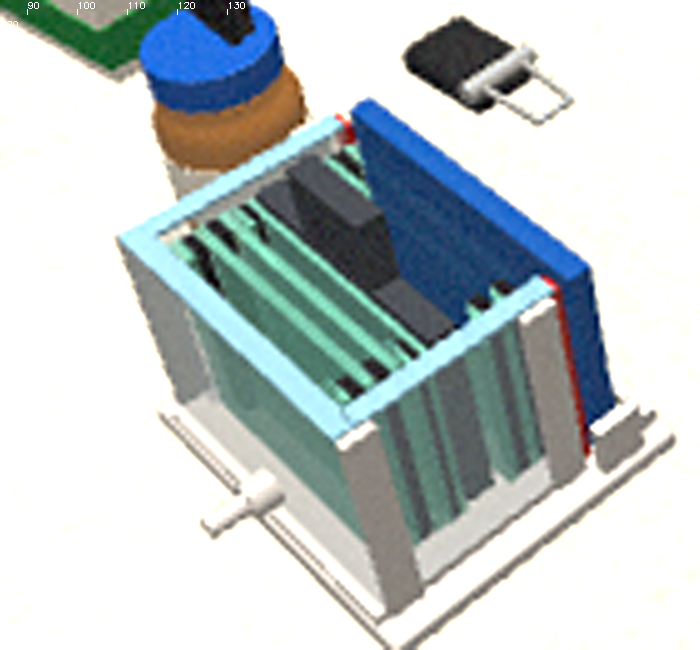

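```bash
cat >> h.py <<'E'
def plan2(bx,by,z,tilt=8,yaw=0):
    """TCP at box-frame bx,by (mm), z (m); jaw along -box y, tool leaning out by tilt deg"""
    s=r.sense();R=np.array(s["ee_rot"]);w=O+EX*bx/1000+EY*by/1000
    d=R.T@(np.array([*w,z])-s["tcp_pos"]);t=np.radians(tilt)
    ex=np.array([*EX,0]);y=-np.array([*EY,0]);zz=-np.sin(t)*ex-np.cos(t)*np.array([0,0,1.]);x=np.cross(y,zz)
    G=Ro.from_euler('z',yaw,degrees=True).as_matrix()@np.stack([x,y,zz],1)
    v=Ro.from_matrix(R.T@G).as_rotvec(degrees=True)
    print("box",L(s["tcp_pos"]),round(s["tcp_pos"][2],4),"shift",(d/.04).round(3),"turn",(v/5).round(3)," t",round(s["time_s"],2),"F",np.round(s["wrist_force"],2),"Fx",round(float(np.array(s["wrist_force"])[:2]@EX),2))
E
python3 -c "
from h import *
plan2(85,0,.2)
R=np.array(r.sense()['ee_rot']);print(R.round(3))"
```

```text
box [4.5 0.9] 0.199 shift [ 0.022 -2.012 -0.031] turn [ -1.259  -1.19  -17.965]  t 8.77 F [-0.67 -0.11 -0.69] Fx 0.27
[[-0.972  0.235  0.005]
 [ 0.235  0.972  0.003]
 [-0.004  0.004 -1.   ]]
```

>>> {"op": "move_arm", "data": {"motion": [0,-0.2,0,-0.08,-0.08,-1.2,0.5,0,-0.4,0,-0.17,-0.16,-2.4,0.5,0,-0.6,0,-0.25,-0.24,-3.6,0.5,0,-0.8,0,-0.34,-0.32,-4.8,0.6,0,-1.0,0,-0.42,-0.4,-6.0,0.7,0,-1.2,0,-0.5,-0.48,-7.2,0.8,0,-1.4,0,-0.59,-0.56,-8.4,0.9,0,-1.6,0,-0.67,-0.64,-9.6,1,0,-1.8,0,-0.76,-0.72,-10.8,1,0,-1.9,0,-0.84,-0.8,-12.0,1,0.01,-2,0,-0.93,-0.88,-13.2,1,0.02,-2.01,-0.03,-1.01,-0.95,-14.4,1,0.02,-2.01,-0.03,-1.09,-1.03,-15.6,1,0.02,-2.01,-0.03,-1.18,-1.11,-16.8,1,0.02,-2.01,-0.03,-1.26,-1.19,-17.97,1,0.02,-2.01,-0.03,-1.26,-1.19,-17.97,1,0.02,-2.01,-0.03,-1.26,-1.19,-17.97,1]}}

```text
time_s: 10.18
tcp_pos: [0.539, 0.116, 0.1989]
ee_rot: [[-0.236, -0.971, 0.031], [-0.962, 0.238, 0.135], [-0.138, 0.002, -0.99]]
wrist_force: [0.2, -0.7, -0.3]
gripper_width: 0.006
```

```bash
python3 -c "
from h import *
plan2(78,0,.047); print(r.sense()['joints'],r.sense()['gripper_width'])
s=imaging.capture('side');t=imaging.capture('top');cv2.imwrite('pics/i_t.png',t);cv2.imwrite('pics/i_s.png',s)
"
```

```text
box [85.3 -0.3] 0.1989 shift [ 0.343 -0.015  3.786] turn [ 0.019 -0.013 -0.034]  t 10.18 F [ 0.24 -0.65 -0.26] Fx 0.58
[ 25.28152935  14.52026517 -11.78371608  -7.27236828 -58.97358091
 -35.54879797] 0.005821068080210435
```

View pics/i_s.png

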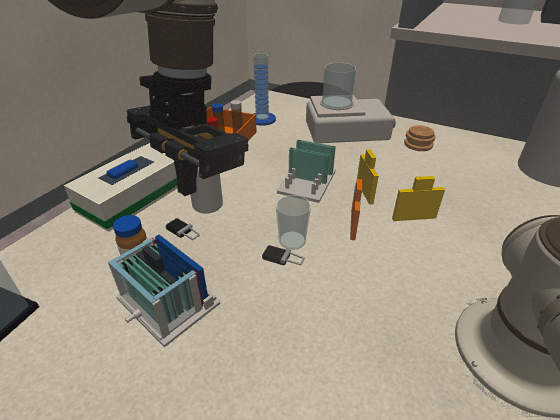

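View pics/i_t.png

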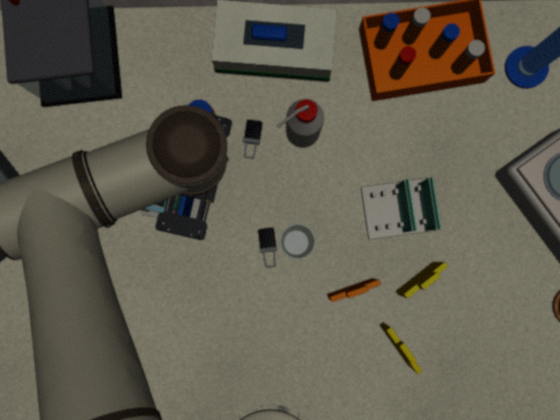

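>>> {"op": "move_arm", "data": {"motion": [0.05,0,0.5,0.02,-0.01,-0.03,1,0.1,0,1.1,0.02,-0.01,-0.03,1,0.15,-0.01,1.7,0.02,-0.01,-0.03,1,0.2,-0.01,2.3,0.02,-0.01,-0.03,1,0.26,-0.01,2.9,0.02,-0.01,-0.03,1,0.32,-0.01,3.5,0.02,-0.01,-0.03,1,0.34,-0.015,3.75,0.02,-0.01,-0.03,1,0.34,-0.015,3.78,0.02,-0.01,-0.03,1,0.34,-0.015,3.78,0.02,-0.01,-0.03,1,0.34,-0.015,3.78,0.02,-0.01,-0.03,1]}}

```text
time_s: 11.12
tcp_pos: [0.5423, 0.1238, 0.0489]
ee_rot: [[-0.232, -0.972, 0.036], [-0.963, 0.234, 0.136], [-0.14, -0.003, -0.99]]
wrist_force: [0.6, 0.6, -0.9]
gripper_width: 0.007
```

```bash
python3 -c "
from h import *
plan2(66,0,.047)
s=imaging.capture('side')
crop(s,85,165,245,325,4.5,'pics/j_s.png',1.6)
"
```

```text
box [77.   1.1] 0.0489 shift [-0.266  0.027  0.087] turn [-0.032  0.015  0.015]  t 11.12 F [ 0.64  0.64 -0.86] Fx -0.77
```

View pics/j_s.png

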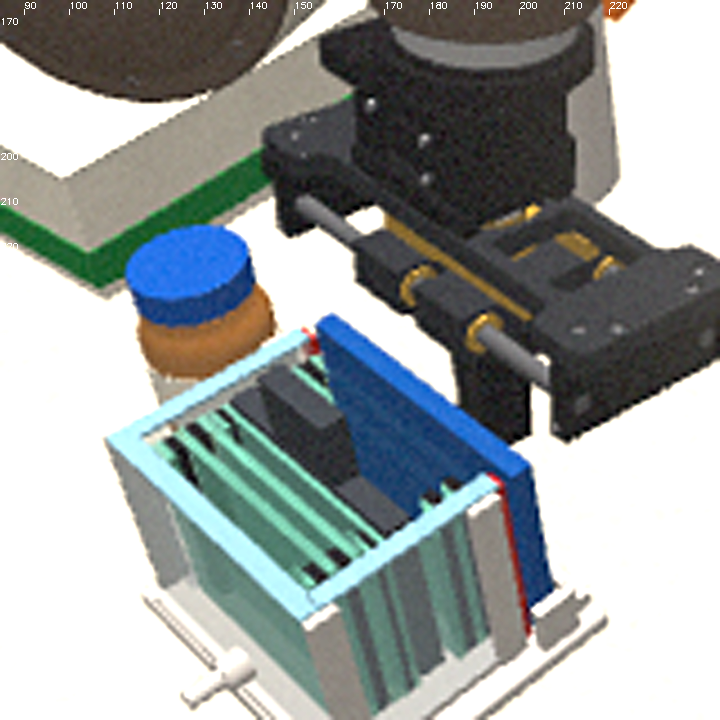

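>>> {"op": "move_arm", "data": {"motion": [-0.1,0.02,0.03,-0.03,0.01,0.01,1,-0.2,0.02,0.06,-0.03,0.01,0.01,1,-0.27,0.02,0.08,-0.03,0.01,0.01,1,-0.27,0.02,0.08,-0.03,0.01,0.01,1,-0.27,0.02,0.08,-0.03,0.01,0.01,1]}}

```text
time_s: 11.58
tcp_pos: [0.5443, 0.1352, 0.0478]
ee_rot: [[-0.232, -0.972, 0.034], [-0.963, 0.234, 0.136], [-0.14, -0.001, -0.99]]
wrist_force: [-0.5, 0.5, -0.0]
gripper_width: 0.007
```

```bash
python3 -c "
from h import *
plan2(60,0,.047)"
```

```text
box [65.5  0.3] 0.0478 shift [-0.133  0.007  0.038] turn [-0.008  0.012  0.01 ]  t 11.58 F [-0.46  0.47 -0.  ] Fx -0.35
```

>>> {"op": "move_arm", "data": {"motion": [-0.03,0,0.01,0,0,0,1,-0.06,0,0.02,0,0,0,1,-0.09,0,0.03,0,0,0,1,-0.12,0,0.03,0,0,0,1,-0.14,0,0.03,0,0,0,1,-0.14,0,0.03,0,0,0,1,-0.14,0,0.03,0,0,0,1]}}

```text
time_s: 12.17
tcp_pos: [0.5454, 0.1406, 0.0471]
ee_rot: [[-0.232, -0.972, 0.033], [-0.963, 0.234, 0.136], [-0.14, -0.0, -0.99]]
wrist_force: [0.6, -0.6, -0.8]
gripper_width: 0.005
```

```bash
python3 -c "
from h import *
plan2(58,0,.047)
s=imaging.capture('side')
crop(s,105,205,225,325,6,'pics/k_s.png',1.6)"
```

```text
box [60.   0.1] 0.0471 shift [-0.05   0.002  0.009] turn [-0.001  0.007  0.008]  t 12.17 F [ 0.63 -0.59 -0.76] Fx 0.43
```

View pics/k_s.png

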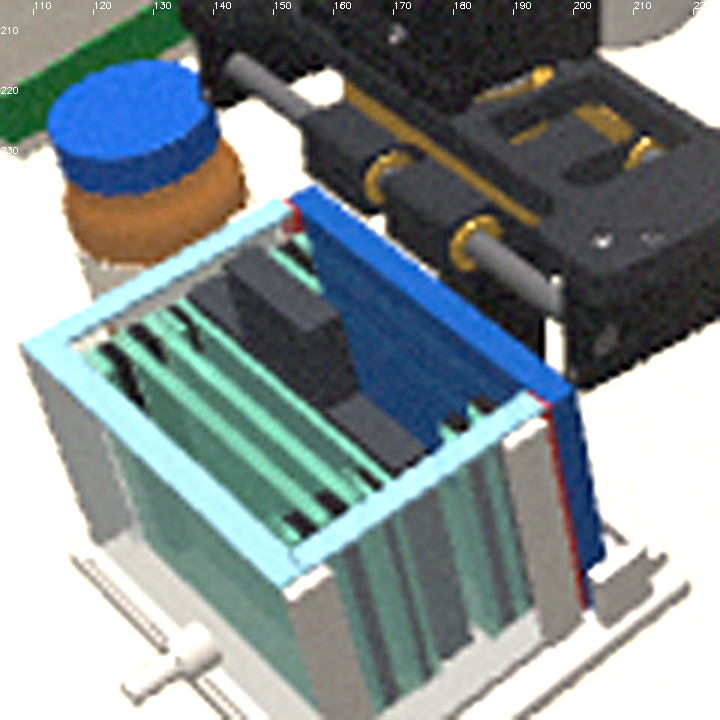

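>>> {"op": "move_arm", "data": {"motion": [-0.02,0,0,0,0,0,1,-0.04,0,0,0,0,0,1,-0.05,0,0.01,0,0,0,1,-0.05,0,0.01,0,0,0,1,-0.05,0,0.01,0,0,0,1]}}

```text
time_s: 12.63
tcp_pos: [0.5456, 0.1416, 0.047]
ee_rot: [[-0.232, -0.972, 0.032], [-0.963, 0.235, 0.135], [-0.138, 0.0, -0.99]]
wrist_force: [-0.2, -5.6, 1.6]
gripper_width: 0.006
```

>>> {"op": "move_arm", "data": {"motion": [-0.02,0,0,0,0,0,1,-0.025,0,0,0,0,0,1,-0.025,0,0,0,0,0,1,-0.025,0,0,0,0,0,1]}}

```text
time_s: 12.97
tcp_pos: [0.5456, 0.1417, 0.0471]
ee_rot: [[-0.232, -0.972, 0.031], [-0.963, 0.235, 0.133], [-0.137, 0.001, -0.991]]
wrist_force: [-0.3, -6.2, -0.2]
gripper_width: 0.003
```

```bash
python3 -c "
from h import *
plan2(56,0,.047)"
```

```text
box [58.9  0. ] 0.0471 shift [-0.071  0.     0.012] turn [ 0.01  -0.025  0.005]  t 12.97 F [-0.34 -6.21 -0.19] Fx 6.11
```

```bash
python3 -c "
from h import *
s=imaging.capture('side');t=imaging.capture('top');cv2.imwrite('pics/l_t0.png',t);cv2.imwrite('pics/l_s0.png',s)
crop(s,140,225,215,320,7,'pics/l_s.png',1.8);crop(t,125,138,215,228,7,'pics/l_t.png',2.2)"
```

```text
(no output)
```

View pics/l_s.png

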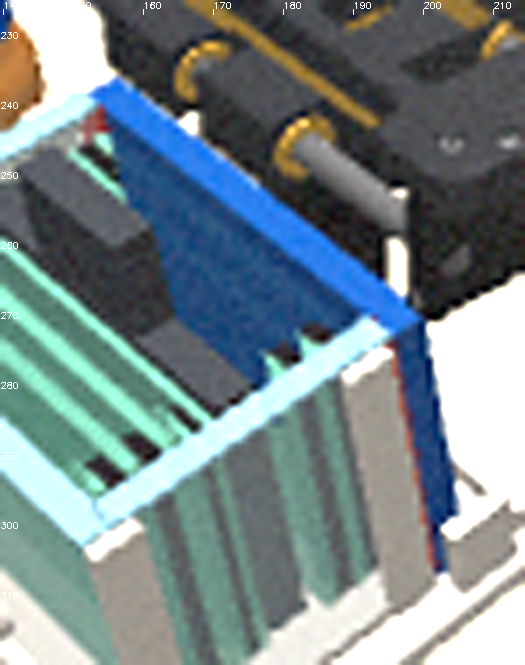

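View pics/l_t.png

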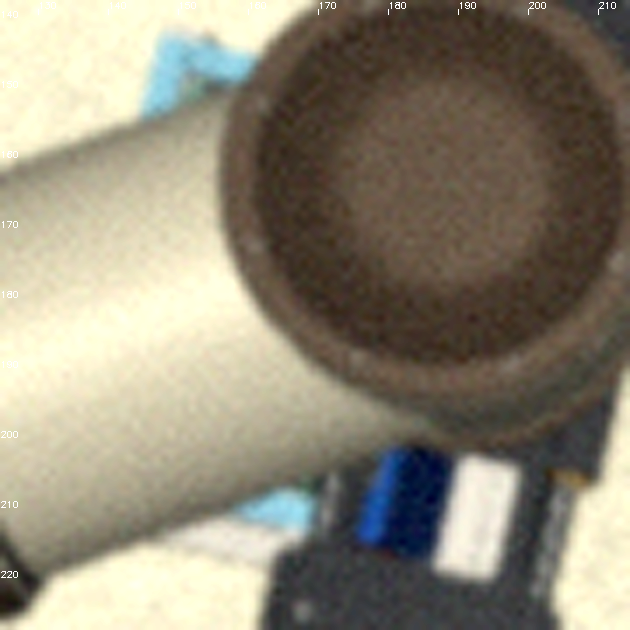

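```bash
python3 -c "
from h import *
# width of red along row, before / after
for f in('pics/side0.png','pics/l_s0.png'):
  s=cv2.imread(f).astype(float); q=s[:,:,2]-np.maximum(s[:,:,0],s[:,:,1])
  q=np.clip(q,0,None)
  print(f,[(v,round(q[v,180:212].sum(),0),round(float((q[v,180:212]*np.arange(180,212)).sum()/max(q[v,180:212].sum(),1)),1)) for v in range(272,308,2)])
s=cv2.imread('pics/l_s0.png');crop(s,180,262,212,312,14,'pics/l2.png',1.6)
s=cv2.imread('pics/side0.png');crop(s,180,262,212,312,14,'pics/l3.png',1.4)
a=cv2.imread('pics/l2.png');b=cv2.imread('pics/l3.png');cv2.imwrite('pics/l4.png',cv2.resize(np.hstack([b,a]),None,fx=.85,fy=.85))
"
```

```text
pics/side0.png [(272, np.float64(201.0), 200.0), (274, np.float64(177.0), 200.8), (276, np.float64(188.0), 199.5), (278, np.float64(208.0), 199.8), (280, np.float64(156.0), 201.1), (282, np.float64(181.0), 201.1), (284, np.float64(160.0), 201.4), (286, np.float64(135.0), 201.3), (288, np.float64(170.0), 201.3), (290, np.float64(140.0), 201.8), (292, np.float64(117.0), 201.4), (294, np.float64(124.0), 201.0), (296, np.float64(125.0), 202.1), (298, np.float64(152.0), 201.4), (300, np.float64(133.0), 202.0), (302, np.float64(106.0), 202.0), (304, np.float64(145.0), 202.3), (306, np.float64(101.0), 202.0)]
pics/l_s0.png [(272, np.float64(136.0), 205.0), (274, np.float64(163.0), 203.0), (276, np.float64(178.0), 201.8), (278, np.float64(196.0), 201.5), (280, np.float64(133.0), 203.2), (282, np.float64(166.0), 202.8), (284, np.float64(146.0), 202.7), (286, np.float64(142.0), 202.9), (288, np.float64(142.0), 203.1), (290, np.float64(108.0), 203.3), (292, np.float64(103.0), 202.6), (294, np.float64(91.0), 202.7), (296, np.float64(98.0), 203.6), (298, np.float64(102.0), 202.1), (300, np.float64(100.0), 202.5), (302, np.float64(74.0), 201.9), (304, np.float64(86.0), 201.8), (306, np.float64(52.0), 203.0)]
```

View pics/l4.png

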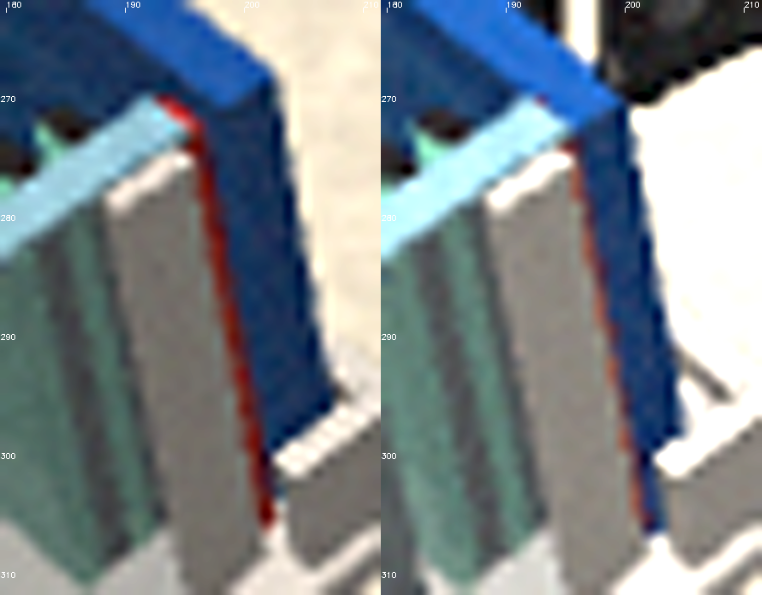

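>>> {"op": "move_arm", "data": {"motion": [-0.05,0,0.01,0,0,0,1,-0.07,0,0.01,0,0,0,1,-0.07,0,0.01,0,0,0,1,-0.07,0,0.01,0,0,0,1,-0.07,0,0.01,0,0,0,1,-0.07,0,0.01,0,0,0,1]}}

```text
time_s: 13.57
tcp_pos: [0.5458, 0.1429, 0.047]
ee_rot: [[-0.233, -0.972, 0.03], [-0.963, 0.235, 0.131], [-0.135, 0.002, -0.991]]
wrist_force: [-0.2, -7.8, 1.5]
gripper_width: 0.006
```

```bash
python3 -c "
from h import *
plan2(56,0,.047)
s=imaging.capture('side');crop(s,180,262,212,312,12,'pics/m2.png',1.6)
q=np.clip(s[:,:,2].astype(float)-np.maximum(s[:,:,0],s[:,:,1]),0,None)
print([round(q[v,185:207].sum()) for v in range(276,308,2)])
print(r.sense()['wrist_force'])"
```

```text
box [57.6 -0.1] 0.047 shift [-0.04  -0.001  0.006] turn [ 0.021 -0.052  0.004]  t 13.57 F [-0.23 -7.83  1.54] Fx 7.66
[102, 104, 87, 74, 77, 81, 58, 60, 42, 42, 55, 34, 72, 34, 42, 42]
[ 0.79113754 -7.5921093   1.13785314]
```

View pics/m2.png

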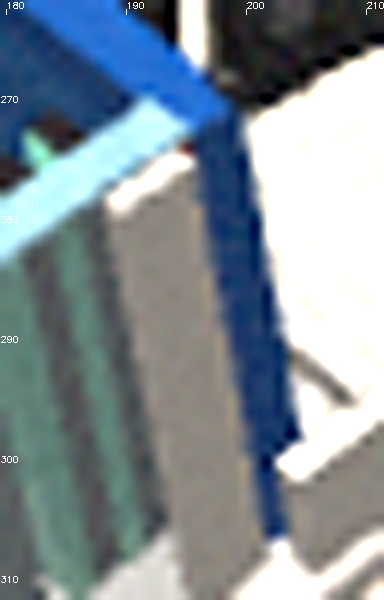

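>>> {"op": "move_arm", "data": {"motion": [-0.02,0,0,0,0,0,1,-0.02,0,0,0,0,0,1,-0.02,0,0,0,0,0,1,-0.02,0,0,0,0,0,1,-0.02,0,0,0,0,0,1]}}

```text
time_s: 14.03
tcp_pos: [0.5457, 0.1425, 0.0471]
ee_rot: [[-0.233, -0.972, 0.029], [-0.963, 0.235, 0.13], [-0.133, 0.002, -0.991]]
wrist_force: [0.6, -7.4, 0.8]
gripper_width: 0.007
```

```bash
python3 -c "
from h import *
plan2(56,0,.047)
s=imaging.capture('side');crop(s,110,225,215,325,6,'pics/n.png',1.5)
a=cv2.imread('pics/side0.png')
def edge(im):
  # plate top-face rear edge vs far/near corners: report blue top centroid line
  h=cv2.cvtColor(im[225:300,140:215],cv2.COLOR_BGR2HSV);m=cv2.inRange(h,(105,180,130),(120,255,255))
  c=max(cv2.findContours(m,0,2)[0],key=cv2.contourArea)[:,0]+[140,225]
  q=np.float32([L(onz('side',p,.095)) for p in c]);R=cv2.minAreaRect(q);return np.round(R[0],1),np.round(R[1],1),round(R[2],2)
print(edge(a),edge(s))
print(r.sense()['joint_velocities'].round(2))"
```

```text
box [58.1 -0. ] 0.0471 shift [-0.051 -0.001  0.009] turn [ 0.027 -0.072  0.001]  t 14.03 F [ 0.63 -7.38  0.77] Fx 7.03
(array([ 46.6, -47.8]), array([0., 0.]), 0.0) (array([43.4,  0.1]), array([  7.7, 119.4]), 0.28)
[ 0.05  0.01 -0.04 -0.04  0.05 -0.04]
```

View pics/n.png

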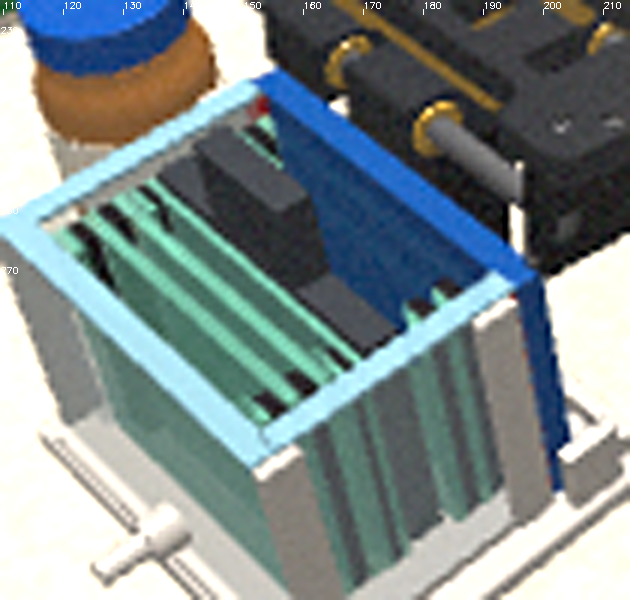

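The plate's top edge is square to the box (0.28°, about 0.005 rad). The gasket is squeezed almost out of sight along the near side, the push is steady at about 7 N, and the filler stands upright in its gap. Handing in.

```bash
python3 -c "
from station import r
print(r.finish_job())"
```

```text
the job is handed in; nothing more can be done
None
```

I moved the dark filler from the rack's left slot into the gap in front of the single cassette, let it go there, and handed in while still pressing the blue plate against the gasket. `finish_job()` gave no verdict, so these are my own last checks.

- **Filler:** it stands upright on the box floor, with the gap measured at about 15.5 mm. The wrist force showed light floor contact of about 1.5 N and no side load, and the cassettes stayed put in the pictures. I opened the fingers clear and lifted away.
- **Sealing plate:** the closed fingers held it with about 7 N at z of about 47 mm. The plate was square to the box within about 0.3° in the image, and the red strip on the near side was almost gone, so I judge the gasket squeezed about 2.5 to 3 mm.
- **Bystanders:** I made no contact with any of them, and none looked displaced in the pictures, but I did not measure their positions again at the end.
- **Disagreement:** the two cameras differed by about 2 to 3 mm along the box. I settled this by measuring the filler against the cassettes within a single view.
- **Less certain:** contact force rose more steeply than 2.5 N/mm at first. I relied on the picture rather than the force alone for the squeeze.

The job took about 14 s of the 54 s allowed.

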